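Lock the battery hatch under the tester

TASK

The battery hatch on the underside of the orange-booted tester is closed but was left unlocked. Without lifting the tester off the bench, tip it over a quarter turn at a time, letting it settle on its side in between, until the hatch faces straight up; then press the red quarter-turn fastener in the hatch down, turn it clockwise until it catches, and let go. Leave the other things on the bench where they are.

Things in the scene. Friction and masses are not known exactly. Their poses are not given: they have to be found in the camera images.
- tester: grey box with an orange rubber boot (28 mm high, 4 mm proud, giving the outer size) at its bottom and at its top: 130 (x) x 96 (y) x 94 (z) mm, 0.45 to 0.9 kg, too wide to grasp. Origin: centre of the underside (rim of the lower boot); z runs from the hatch side to the dark front with the screen, x along its length. It starts standing on its underside; z points straight down when the hatch is up.
- tester_middle (a point): centre of the tester, 47 mm along z from its origin. The boots grip the bench (friction 0.8 to 1.2): a fingertip that pushes a side near its top and rises with it, on an arc about the far lower edge, tips the tester over that edge without sliding; past 45 degrees it falls over by itself onto the next face, 96 or 94 mm farther on.
- fastener_head (a point): centre of the outer face of the fastener's red wing head, on its turning axis (parallel to the tester's z, through x = 14 mm, y = 0). The head is a bar 34 mm long, 11 mm wide, 12 mm deep on an 11 mm stem, in a well 120 x 86 mm (round 20 mm posts in its corners), 20 mm deep; unlocked it lies along the tester's y and its outer face is 18 mm above the well's floor, 2 mm inside the rim.
- fastener (a joint): turn of the wing head (rad): 0 unlocked, grows clockwise as seen looking at the hatch, stop at 1.66. A cross pin holds it at 0 (play 0.1 rad) until the head is pressed in over 5 mm; it catches at 1.57, with the bar along the tester's x.
- fastener_press (a joint): how far the head is pressed in (m): 0 raised, stop at 0.0065, against a spring of 2.4 N rising to 6.3 N. Pressed in over 0.005 the head turns freely; let go after the full quarter turn, it springs back to 0.0025 and is caught (locked); let go earlier, it hangs at 0.005 and is not caught.
- cell: green and yellow 9 V block cell lying on its side, 26 x 49 x 17 mm; origin under its middle; bystander
- multimeter: handheld multimeter in a lime holster, lying, 138 x 70 x 47 mm; origin under its middle; bystander
- parts_box: lime plastic parts box with closed lid, 96 x 128 x 33 mm; origin under its middle; bystander
- flush_cutters: cutters with yellow grips, lying, 43 x 118 x 16 mm; origin under their middle; bystander
- pcb_blue: small blue circuit board with parts on it, 34 x 46 x 19 mm; origin under its middle; bystander
- solder_tube: clear tube with a green label, lying, 24 x 103 x 24 mm; origin under its middle; bystander
Things that resemble listed ones, but are neither listed nor needed, are in the scene too. There is more than one size of the tester; the job needs the larger.

How it is judged:
On the way, in this order (a step that is already met when the one before it is completed fails the run):
1. the tester lies settled on its side after one quarter turn (angle between tester's own z axis and vertical between 1.45 and 1.69 rad and linear speed of tester below 0.02 m/s and angular speed of tester below 0.2 rad/s), for 0.2 s.
2. the tester lies on its front with the hatch facing up (angle between tester's own z axis and vertical above 3.05 rad and height (world z) of tester_middle below 0.055 m and linear speed of tester below 0.02 m/s and angular speed of tester below 0.2 rad/s), for 0.2 s.
At the end, for the whole second after the job is handed in: The tester lies at rest flat on its screen side on the bench, hatch up within 5 degrees; the fastener is turned at least 1.4 rad clockwise and has sprung back into its catch (pressed-in depth 1.2 to 4 mm) (all of step 2 and value of joint fastener above 1.4 rad and value of joint fastener_press between 0.0012 and 0.004 m); the robot touches nothing.
It fails at once if the tester is lifted off the bench (height (world z) of tester_middle above 0.095 m).
It fails at once if another thing on the bench is moved by more than 30 mm (distance of any of cell, multimeter, parts_box, flush_cutters, pcb_blue, solder_tube from where it was at the start of the episode above 0.03 m).
It also fails if it takes over 64 s, if anything falls off the work surface, if the arm or the gripper's body presses on something with over 40 N, if the wrist force passes 120 N, or if a joint passes its speed limit or range.

ROBOT

A 6-joint arm with a two-finger parallel gripper is mounted at the origin on a cart in front of the work surface, level with it; the furniture and walls round the work are solid. World frame = base frame: x ahead of the robot, y to its left, z up, the work surface at z = 0. Lengths are in m, angles in rad, forces in N, time in s.
With the tool pointing down it reaches from about 0.4 to 0.825 m from the base axis. Payload 7 kg.
Tool frame: the origin (TCP) lies on the centre line of the jaws, within the pads' length; the fingertips stand 19 mm ahead of it and the grasp point (between the pads) is the TCP; z points along the fingers, y is the line along which they close (so a half turn about z gives the same grasp; the last joint's range is limited). The gripper opens to 88 mm and grips with 3 to 60 N. Pads are 19 mm wide; open, the fingers measure 130 mm over their backs; the gripper's body (78 mm by 193 mm) begins 47 mm behind the grasp point.
Start: joints at [-0.898, 0.359, 0.012, 0, -1.224, -0.288], TCP at [0.253, -0.626, 0.246] pointing down, gripper open.
Joint ranges: [-3.07, 3.07], [-1.43, 2.12], [-1.02, 1.25], [-3.03, 1.67], [-3.05, -0], [-3.03, 3.03]. Speed limits (rad/s): [2.39, 2.39, 3.01, 3.14, 3.14, 3.14].

INTERFACE

Orientations are given as [roll, pitch, yaw] about the fixed x, y, z axes, in that order (R = Rz(yaw) Ry(pitch) Rx(roll)).
In Python, from station import arm, imaging, models gives the robot as it stands.
- The arm moves only by the tool play_rows, never from a script. Its arguments are lists of equal length, an entry for each row: "travel": the shift along the tool's x, y, z in units of 25 mm (1.0 is 25 mm), a list of three; "twist": the turn about the tool's z in units of 0.15 rad (1.0 is 0.15 rad). A call has 1 to 8 rows; each row shifts and turns the commanded pose from where the row before left it, along the tool's axes as they then stand; what a row does not reach is not made up. A row lasts 1/8 s, in which the tool goes at most 62.5 mm and 10.7 degrees, less where a joint would pass 70% of its speed; a pose out of reach is approached as far as the arm can. A call with a number of a shift or a turn outside -1 to 1 is refused whole. A call with a gripper value outside its range is refused whole. "fingers" is the opening, from 0 (shut) to 1 (fully open), set as the call begins (left out, the last holds). The fingers move at their own pace and stop on an object; "newtons" is the grip in N (left out, the last holds). Time passes only in rows, so rows that do not move let the fingers close. It gives the time, the measured TCP pose, the force, the opening and the grip force at its end, in the units of the state.
- arm.get_state(): the state, without advancing time (a new reading comes with each control period).
- imaging.grab_frame(name): name is "scene" or "top" or "wrist"; returns a dict with "pixels" (384x512x3 uint8, red, green, blue), "fx", "fy", "cx", "cy" (pixels), "R" (3x3) and "t" (3): a world point X has camera coordinates R X + t; the wrist camera has in their place "T_tool_cam" (4x4, takes a point from camera to tool coordinates, whose origin is the TCP and whose axes are the flange's). Camera axes: x right, y down, z forward; pixel columns grow to the right and rows downward; lengths in m; the calibration is good to about 2 mm. A picture is of the moment at which its call begins: read the wrist's pose just before it. There is no depth.
- arm.job_done(): hands the job in; it is judged then, once.
Trained networks look in the newest picture that a camera, given by its name, has taken for a name from the list of things; names that differ only in an ending like _2 or _b are one class to them, and where a whole thing is asked for, a point or a joint stands for the part that bears it (a point fixed in the world has none). Each returns a list of dicts, best first, with "confidence" (0 to 1); they miss things now and then, are a little off and sometimes report something else, mostly with a low value. They report only what shows in the picture. A call takes as long as a camera call. They do not tell look-alikes from the thing itself.
- models.boxes_of(name, camera): "extent" ([centre column, centre row, width, height] in pixels, round what is visible of it).
- models.silhouettes(name, camera): "pixels" (384x512 bool, what is visible of it) and "extent" ([centre column, centre row, width, height] in pixels, round what is visible of it).
The state is a dict: "t": time; "q": joint angles; "qd": joint speeds; "joint_efforts": joint torques, N m; "eef_pos": TCP position; "ee_rot": TCP orientation; "force": force on the tool from outside, world axes, zero at the start; "moment": the same for the moment, N m; "width": finger opening in m; "gripper_force": force on a finger pad.
Only numpy, scipy, OpenCV 4.12 (cv2) and the standard library are available. Lean on these libraries where they do the work, as an engineer would, in place of code of your own. Each camera call takes 0.05 s, during which the arm holds its last target. There are 200 camera calls.

## Working session

There is one attempt and no reset: what is moved stays moved. The work goes in short steps, Python scripts to look and compute and a tool call to move; the robot and the scene stay as the last step left them, time stands still between calls to the robot, and variables do not carry over. Pictures are saved under pics/ and viewed, at most 10 in all, crops included, and the job is handed in when it is done.

Besides the shell and the picture viewer there is one more tool, called after ">>>" as name([rows], argument=value, ...), one row to a line, values as JSON. play_rows: Moves the arm, as the interface text tells. Shifts and turns lie within -1 to 1; 1 stands for 25 mm of shift or 0.15 rad of turn. Its arguments: {"type":"object","properties":{"travel":{"type":"array","items":{"type":"array","items":{"type":"number"}}},"twist":{"type":"array","items":{"type":"number"}},"fingers":{"type":"number"},"newtons":{"type":"number"}},"required":["travel","twist"]}

```bash
mkdir -p pics; ls; cat > h.py <<'E'
import numpy as np, cv2
from station import arm, imaging, models
def grab(n,f=None):
    g=imaging.grab_frame(n)
    if f: cv2.imwrite('pics/'+f,cv2.cvtColor(g['pixels'],cv2.COLOR_RGB2BGR))
    return g
def ray(g,u,v,z):
    R=np.array(g['R']);t=np.array(g['t']);c=-R.T@t
    d=R.T@np.array([(u-g['cx'])/g['fx'],(v-g['cy'])/g['fy'],1]); return c+d*(z-c[2])/d[2]
def proj(g,X):
    p=np.array(g['R'])@np.array(X)+np.array(g['t']); return [g['fx']*p[0]/p[2]+g['cx'],g['fy']*p[1]/p[2]+g['cy']]
E
python3 - <<'E'
from h import *
s=arm.get_state(); print(s)
a=grab('top','top0.png'); b=grab('scene','scene0.png')
for c,g in (('top',a),('scene',b)):
    print(c,g['fx'],np.round(-np.array(g['R']).T@g['t'],3),np.round(g['R'],2).tolist())
    for n in ['tester','cell','multimeter','parts_box','flush_cutters','pcb_blue','solder_tube']:
        for d in models.boxes_of(n,c)[:3]: print(n,round(d['confidence'],2),np.round(d['extent']),np.round(ray(g,d['extent'][0],d['extent'][1],.03),3))
im=np.hstack([cv2.imread('pics/top0.png'),cv2.imread('pics/scene0.png')])
E
```

```text
pics
{'t': 0.0, 'q': array([-8.97899031e-01,  3.59386650e-01,  1.10396020e-02, -3.67316742e-04,
       -1.22409871e+00, -2.88092519e-01]), 'qd': array([ 0.00051437,  0.00083729,  0.00014296,  0.00017026,  0.00161622,
       -0.00121601]), 'joint_efforts': array([ 1.65613937e-04, -5.82705331e+01,  2.93054688e+01,  6.99694991e+00,
        6.84364364e-03, -2.40360650e-04]), 'eef_pos': array([ 0.25317796, -0.62521182,  0.24461134]), 'ee_rot': array([ 3.13991309e+00, -1.37621205e-04, -2.75691286e+00]), 'force': array([ 0.13641328,  0.18481233, -0.09316364]), 'moment': array([-0.02852556,  0.02250375, -0.03799606]), 'gripper_force': 0.0, 'width': 0.08753353731876487}
top 372.80061409226965 [0.421 0.146 1.185] [[-0.02, -1.0, -0.0], [-0.99, 0.02, -0.16], [0.16, 0.0, -0.99]]
tester 0.71 [236. 245.  38.  37.] [0.425 0.213 0.03 ]
tester 0.66 [239. 193.  38.  44.] [0.587 0.203 0.03 ]
cell 0.57 [209. 144.  14.  13.] [0.746 0.296 0.03 ]
multimeter 0.78 [166. 174.  35.  43.] [0.65  0.433 0.03 ]
parts_box 0.86 [144. 225.  46.  32.] [0.492 0.498 0.03 ]
flush_cutters 0.71 [377. 237.  32.  18.] [ 0.442 -0.218  0.03 ]
pcb_blue 0.44 [362. 202.  15.   9.] [ 0.551 -0.18   0.03 ]
solder_tube 0.69 [295. 138.  33.   8.] [0.76  0.021 0.03 ]
solder_tube 0.23 [165. 175.  34.  43.] [0.648 0.437 0.03 ]
scene 364.19531316575365 [-0.306  0.564  0.785] [[-0.4, -0.91, 0.0], [-0.53, 0.23, -0.82], [0.75, -0.33, -0.58]]
tester 0.89 [264. 239.  26.  40.] [0.423 0.213 0.03 ]
tester 0.58 [248. 205.  39.  45.] [0.597 0.192 0.03 ]
cell 0.61 [202. 192.  14.   9.] [0.729 0.315 0.03 ]
multimeter 0.84 [173. 218.  36.  34.] [0.629 0.442 0.03 ]
parts_box 0.91 [168. 255.  48.  41.] [0.473 0.494 0.03 ]
flush_cutters 0.49 [366. 204.   7.   3.] [ 0.442 -0.177  0.03 ]
pcb_blue 0.43 [347. 193.  15.   5.] [ 0.52  -0.153  0.03 ]
```

```bash
python3 - <<'E'
import cv2
a=cv2.imread('pics/top0.png');b=cv2.imread('pics/scene0.png')
x=cv2.resize(a[110:290,120:420],None,fx=2.6,fy=2.6,interpolation=2)
cv2.imwrite('pics/t1.png',x)
cv2.imwrite('pics/s1.png',cv2.resize(b[130:330,120:400],None,fx=2.8,fy=2.8,interpolation=2))
E
```

```text
(no output)
```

View pics/t1.png

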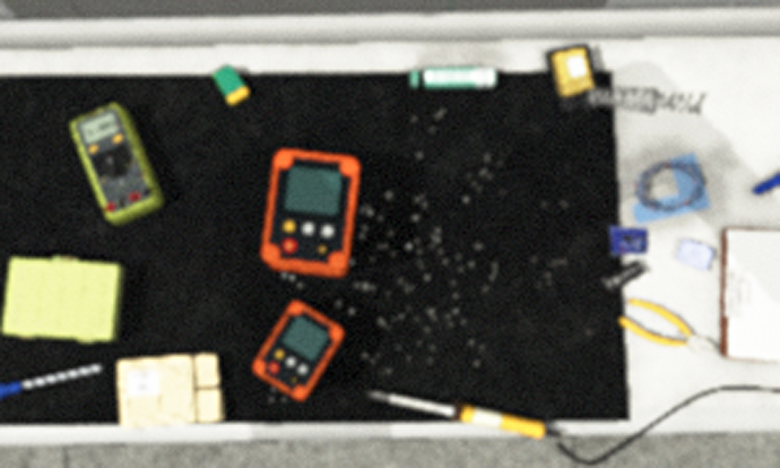

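View pics/s1.png

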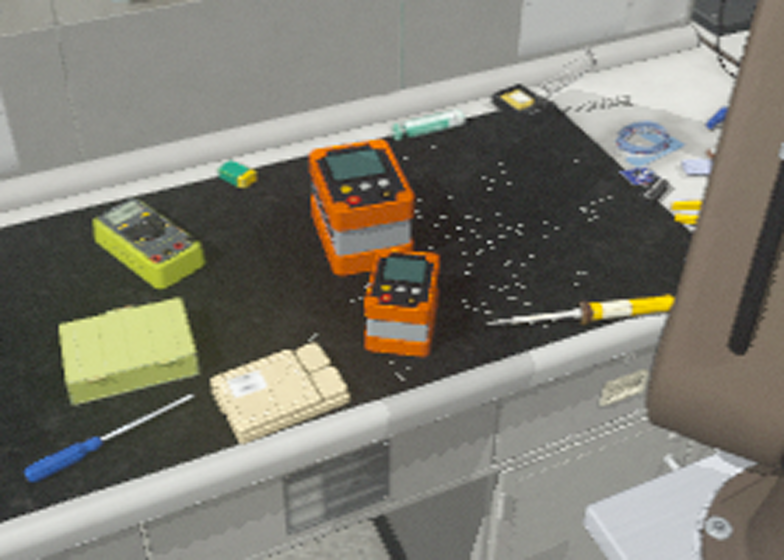

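The top view shows the larger tester at crop (310,213), i.e. full-picture (239,193), with its length roughly along world x. The smaller look-alike is nearer the robot at crop (298,350). To the right of the tester (−y) is clear mat, so I'll tip it that way. Next I'll fit its pose from the silhouettes.

```bash
cat >> h.py <<'E'
def fit(x0,H=.094,L=.130,W=.096,cams=('top','scene'),name='tester',f=None):
    from scipy.optimize import minimize
    D=[]
    for c in cams:
        g=grab(c,f and c+f)
        best=None
        for d in models.silhouettes(name,c):
            u=proj(g,[x0[0],x0[1],H/2]); e=d['extent']
            if np.hypot(e[0]-u[0],e[1]-u[1])<25 and best is None: best=d
        print(c, best and (round(best['confidence'],2),np.round(best['extent'])))
        if best: D.append((g,best['pixels'].astype(np.uint8)))
    def cost(p):
        s=0;cs,sn=np.cos(p[2]),np.sin(p[2])
        P=[[p[0]+cs*a*L/2-sn*b*W/2,p[1]+sn*a*L/2+cs*b*W/2,z] for a in(-1,1) for b in(-1,1) for z in(0,H)]
        for g,m in D:
            k=4
            h=cv2.convexHull(np.array([proj(g,q) for q in P],np.float32)*k+k/2)
            M=np.zeros((384*k,512*k),np.uint8); cv2.fillConvexPoly(M,np.round(h).astype(np.int32),1)
            m4=cv2.resize(m,None,fx=k,fy=k,interpolation=0)
            s+=1-(M&m4).sum()/(M|m4).sum()
        return s
    r=None
    for y in (-.15,0,.15):
        q=minimize(cost,[x0[0],x0[1],x0[2]+y],method='Nelder-Mead',options=dict(initial_simplex=[[x0[0],x0[1],x0[2]+y],[x0[0]+.015,x0[1],x0[2]+y],[x0[0],x0[1]+.015,x0[2]+y],[x0[0],x0[1],x0[2]+y+.12]],maxfev=150))
        if r is None or q.fun<r.fun: r=q
    print('fit',np.round(r.x,4),round(r.fun,3)); return r.x
E
python3 - <<'E'
from h import *
fit([.587,.203,0])
fit([.587,.203,0],cams=('top',))
E
```

```text
top None
scene (0.78, array([248., 205.,  39.,  51.]))
fit [ 0.5917  0.1977 -0.1474] 0.105
top (0.82, array([240., 191.,  38.,  50.]))
fit [ 0.5872  0.199  -0.1316] 0.045
```

>>> play_rows([
  [0,0,0],
  [0,0,0],
], twist=[1,1], fingers=0, newtons=20)

```text
t: 1.35
eef_pos: [0.2534, -0.6256, 0.2456]
ee_rot: [-3.142, 0.0, -3.062]
force: [0.3, -0.2, 0.8]
width: 0.0727
gripper_force: 0.0
```

```bash
python3 - <<'E'
from h import *
s=arm.get_state(); print(s['q'],s['ee_rot'],s['eef_pos'],s['width'],s['t'])
E
```

```text
[-8.97857805e-01  3.58595584e-01  1.19017937e-02 -8.26969358e-06
 -1.22408127e+00 -5.93010099e-01] [-3.14157937e+00  1.83324771e-05 -3.06166704e+00] [ 0.25338242 -0.6256201   0.24556339] 0.07273334467194714 1.35
```

>>> play_rows([
  [0,0,0],
  [0,0,0],
  [0,0,0],
  [0,0,0],
  [0,0,0],
  [0,0,0],
  [0,0,0],
  [0,0,0],
], twist=[-1,-1,-1,-1,-1,-1,-1,-1])

```text
t: 2.35
eef_pos: [0.2534, -0.6256, 0.2456]
ee_rot: [3.142, -0.0, -1.852]
force: [-0.2, -1.0, -0.5]
width: 0.0009
gripper_force: 0.0
```

>>> play_rows([
  [0,0,0],
  [-1,-0.23,0],
  [-1,-0.23,0],
  [-1,-0.23,0],
  [-1,-0.23,0],
  [-1,-0.23,0],
  [-1,-0.23,0],
  [-1,-0.23,0],
], twist=[-1,0,0,0,0,0,0,0])

```text
t: 3.35
eef_pos: [0.3172, -0.4569, 0.2457]
ee_rot: [-3.141, -0.0, -1.707]
force: [0.1, -0.4, -0.1]
width: 0.0007
gripper_force: 0.0
```

>>> play_rows([
  [-1,-0.23,0],
  [-1,-0.23,0],
  [-1,-0.23,0],
  [-1,-0.23,0],
  [-1,-0.23,0],
  [-1,-0.23,0],
  [-1,-0.23,0],
  [-1,-0.23,0],
], twist=[0,0,0,0,0,0,0,0])

```text
t: 4.35
eef_pos: [0.3899, -0.265, 0.2458]
ee_rot: [-3.141, -0.0, -1.707]
force: [0.1, -0.8, -0.4]
width: 0.0006
gripper_force: 0.0
```

>>> play_rows([
  [-1,-0.23,0],
  [-1,-0.23,0],
  [-1,-0.23,0],
  [-1,-0.23,0],
  [-1,-0.23,0],
  [-1,-0.23,0],
  [-1,-0.23,0],
  [-1,-0.23,0],
], twist=[0,0,0,0,0,0,0,0])

```text
t: 5.35
eef_pos: [0.4626, -0.073, 0.2458]
ee_rot: [-3.141, 0.0, -1.707]
force: [0.1, -0.8, -1.2]
width: 0.0004
gripper_force: 0.0
```

>>> play_rows([
  [-1,-0.23,0],
  [-1,-0.23,0],
  [-1,-0.23,0],
  [-1,-0.23,0],
  [-1,-0.23,0],
  [-1,-0.23,0],
  [-1,-0.23,0],
  [-1,-0.23,0],
], twist=[0,0,0,0,0,0,0,0])

```text
t: 6.35
eef_pos: [0.5356, 0.1195, 0.2456]
ee_rot: [-3.142, 0.0, -1.707]
force: [0.8, -0.6, 0.3]
width: 0.0006
gripper_force: 0.0
```

>>> play_rows([
  [-1,-0.23,0],
  [-1,-0.23,0],
  [-1,-0.23,0],
  [-1,-0.23,0],
  [-1,-0.23,0],
  [-1,-0.23,0],
  [-1,-0.23,0],
], twist=[0,0,0,0,0,0,0])

```text
t: 7.22
eef_pos: [0.5992, 0.2876, 0.2454]
ee_rot: [3.142, -0.0, -1.707]
force: [-0.5, -0.7, 1.1]
width: 0.0006
gripper_force: 0.0
```

>>> play_rows([
  [0,0,1],
  [0,0,1],
  [0,0,1],
  [0,0,1],
  [0,0,1],
  [0,0,0.9],
  [0,0,0],
], twist=[0,0,0,0,0,0,0])

```text
t: 8.1
eef_pos: [0.5979, 0.2859, 0.0959]
ee_rot: [3.139, -0.003, -1.707]
force: [0.7, -0.3, 0.6]
width: 0.0007
gripper_force: 0.0
```

>>> play_rows([
  [0.4,0,0],
  [0.4,0,0],
  [0.1,0,0],
  [0.1,0,0],
  [0,0,0],
], twist=[0,0,0,0,0])

```text
t: 8.72
eef_pos: [0.5954, 0.2611, 0.0984]
ee_rot: [-3.141, 0.0, -1.707]
force: [-0.9, -0.5, 0.0]
width: 0.0005
gripper_force: 0.0
```

>>> play_rows([
  [0.1,0,0],
  [0.1,0,0],
  [0,0,0],
], twist=[0,0,0])

```text
t: 9.1
eef_pos: [0.5947, 0.2567, 0.0981]
ee_rot: [-3.141, 0.001, -1.707]
force: [0.0, 3.4, -0.3]
width: 0.0005
gripper_force: 1.5
```

>>> play_rows([
  [0.1,0,0],
  [0,0,0],
], twist=[0,0])

```text
t: 9.35
eef_pos: [0.595, 0.2555, 0.0989]
ee_rot: [-3.14, 0.003, -1.706]
force: [-0.4, 6.8, 1.7]
width: 0.0001
gripper_force: 3.2
```

>>> play_rows([
  [0.3,0,-0.31],
  [0.31,0,-0.31],
  [0.35,0,-0.25],
  [0.36,0,-0.25],
  [0.39,0,-0.19],
  [0.4,0,-0.18],
], twist=[0,0,0,0,0,0])

```text
t: 10.1
eef_pos: [0.5871, 0.2005, 0.1358]
ee_rot: [-3.141, -0.0, -1.707]
force: [0.6, 0.8, 1.9]
width: 0.0004
gripper_force: 1.1
```

```bash
python3 - <<'E'
from h import *
g=grab('scene','s2.png'); print(arm.get_state()['eef_pos'],arm.get_state()['force'])
b=cv2.imread('pics/s2.png'); cv2.imwrite('pics/s2c.png',cv2.resize(b[100:300,160:400],None,fx=3,fy=3,interpolation=2))
E
```

```text
[0.58667347 0.19941702 0.13610529] [-0.09223228 -0.53707562  0.4332873 ]
```

View pics/s2c.png

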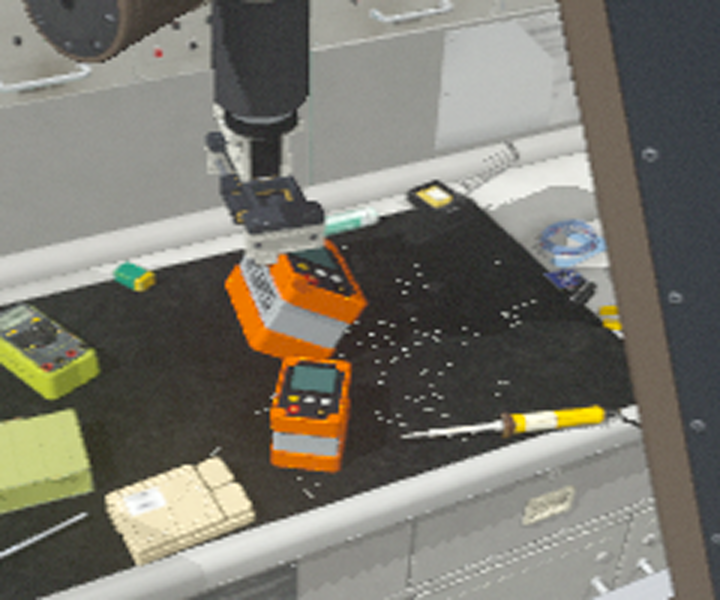

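The tester is tilted about 30–35° over its right lower edge, with the fingertip on its side at crop (285,245). I'll carry on along the arc.

>>> play_rows([
  [0.42,0,-0.12],
  [0.42,0,-0.11],
  [0.43,0,-0.05],
  [0.43,0,-0.03],
  [0.4,0,0],
  [0.2,0,0],
  [-0.5,0,-0.5],
  [0,0,0],
], twist=[0,0,0,0,0,0,0,0])

```text
t: 11.15
eef_pos: [0.5821, 0.1583, 0.157]
ee_rot: [-3.139, 0.002, -1.706]
force: [0.6, 0.7, 0.5]
width: 0.0003
gripper_force: 0.0
```

>>> play_rows([
  [-1,0,-0.8],
  [-1,0,-0.2],
  [-1,0,0],
  [-1,0,0],
  [0,0,0],
], twist=[0,0,0,0,0])

```text
t: 11.78
eef_pos: [0.5944, 0.2583, 0.1793]
ee_rot: [3.141, -0.001, -1.705]
force: [-0.9, -0.4, -0.2]
width: 0.0006
gripper_force: 0.0
```

```bash
python3 - <<'E'
from h import *
fit([.575,.105,-.135],H=.096,W=.094,f='3.png'); print(arm.get_state()['eef_pos'])
b=cv2.imread('pics/scene3.png'); cv2.imwrite('pics/s3c.png',cv2.resize(b[100:300,160:400],None,fx=3,fy=3,interpolation=2))
E
```

```text
top (0.72, array([272., 194.,  37.,  43.]))
scene (0.74, array([273., 199.,  37.,  43.]))
fit [ 0.5739  0.1047 -0.1469] 0.214
[0.59430514 0.25575402 0.18011764]
```

View pics/s3c.png

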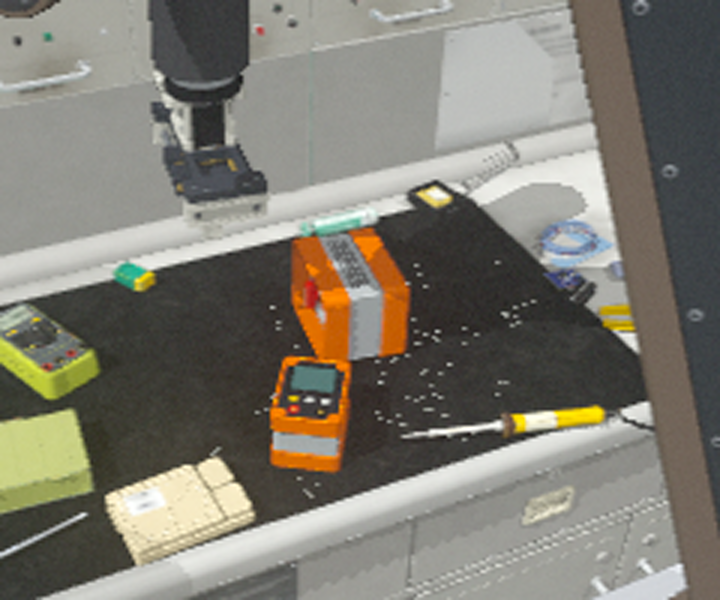

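The tester has settled on its side, with the hatch (red bar at crop (312,295)) facing +y. For the second tip I'll push on the upper rim strip of the hatch face, keeping the tip about 12 mm below the top.

>>> play_rows([
  [0,0,1],
  [0,0,1],
  [0,0,1],
  [0.5,0,0.06],
  [1,0,0],
  [1,0,0],
  [0.8,0,0],
  [0.2,0,0],
], twist=[0,0,0,0,0,0,0,0])

```text
t: 12.98
eef_pos: [0.5826, 0.1674, 0.1049]
ee_rot: [-3.141, 0.001, -1.709]
force: [0.5, 0.0, -1.0]
width: 0.0002
gripper_force: 0.0
```

>>> play_rows([
  [0.1,0,0],
  [0,0,0],
], twist=[0,0])

```text
t: 13.22
eef_pos: [0.5825, 0.167, 0.1042]
ee_rot: [-3.141, 0.0, -1.707]
force: [0.2, 0.5, -0.5]
width: 0.0003
gripper_force: 0.0
```

>>> play_rows([
  [0.1,0,0],
  [0,0,0],
], twist=[0,0])

```text
t: 13.48
eef_pos: [0.5819, 0.1646, 0.1039]
ee_rot: [3.141, -0.0, -1.706]
force: [-0.2, 0.4, 0.1]
width: 0.0005
gripper_force: 0.0
```

>>> play_rows([
  [0.12,0,0.04],
  [0,0,0],
], twist=[0,0])

```text
t: 13.72
eef_pos: [0.5816, 0.1616, 0.103]
ee_rot: [-3.141, 0.0, -1.707]
force: [-0.0, 1.3, -1.2]
width: 0.0006
gripper_force: 0.8
```

>>> play_rows([
  [0.1,0,0],
  [0,0,0],
], twist=[0,0])

```text
t: 13.98
eef_pos: [0.5819, 0.1604, 0.1038]
ee_rot: [-3.14, 0.003, -1.707]
force: [-1.4, 6.2, 3.3]
width: 0.0004
gripper_force: 3.1
```

>>> play_rows([
  [0.34,0,-0.3],
  [0.35,0,-0.3],
  [0.39,0,-0.24],
  [0.39,0,-0.23],
  [0.42,0,-0.17],
  [0.43,0,-0.16],
], twist=[0,0,0,0,0,0])

```text
t: 14.72
eef_pos: [0.573, 0.1002, 0.138]
ee_rot: [3.141, -0.001, -1.707]
force: [0.7, 0.8, -0.1]
width: 0.0004
gripper_force: 0.3
```

>>> play_rows([
  [0.45,0,-0.09],
  [0.45,0,-0.08],
  [0.45,0,-0.01],
  [0.46,0,-0.01],
  [0.4,0,0],
  [0.2,0,-0.1],
  [-0.5,0,-0.6],
  [0,0,-0.5],
], twist=[0,0,0,0,0,0,0,0])

```text
t: 15.72
eef_pos: [0.5677, 0.0552, 0.1742]
ee_rot: [-3.14, 0.0, -1.706]
force: [-0.8, 0.2, -0.1]
width: 0.0006
gripper_force: 0.0
```

>>> play_rows([
  [-1,0,-1],
  [-1,0,-1],
  [-1,0,-1],
  [-1,0,-1],
  [0,0,0],
], twist=[0,0,0,0,0])

```text
t: 16.35
eef_pos: [0.5816, 0.1555, 0.2759]
ee_rot: [-3.138, 0.003, -1.704]
force: [0.2, -0.3, 0.5]
width: 0.0004
gripper_force: 0.0
```

```bash
python3 - <<'E'
from h import *
fit([.561,.01,-.14],f='4.png'); s=arm.get_state();print(s['eef_pos'],s['t'])
for c in ('top','scene'):
    g=imaging.grab_frame(c)
    for d in models.boxes_of('fastener_head',c)[:3]: print(c,d['confidence'],d['extent'],ray(g,*d['extent'][:2],.092))
a=cv2.imread('pics/top4.png');b=cv2.imread('pics/scene4.png')
cv2.imwrite('pics/c4.png',np.hstack([cv2.resize(a[150:240,250:350],(400,360),interpolation=2),cv2.resize(b[140:230,250:350],(400,360),interpolation=2)]))
E
```

```text
top (0.63, array([302., 198.,  43.,  44.]))
scene (0.79, array([301., 196.,  39.,  45.]))
fit [ 0.5609  0.0098 -0.1656] 0.129
[0.5799331  0.15283569 0.27234825] 16.55
top 0.24 [303.1, 198.6, 40.9, 47.9] [0.55726447 0.0105825  0.092     ]
scene 0.39 [301.8, 185.1, 6.2, 10.1] [0.55094238 0.01728808 0.092     ]
```

View pics/c4.png

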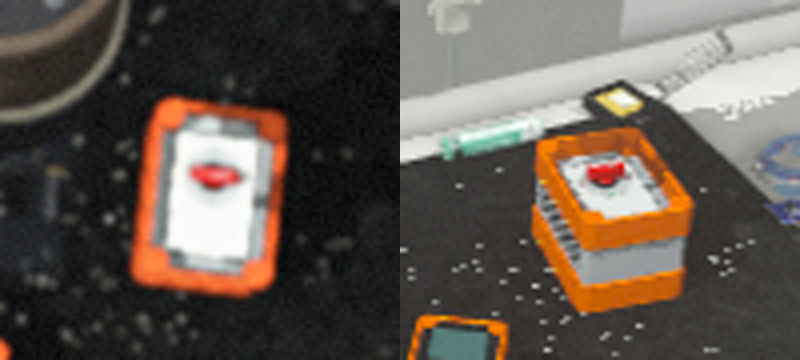

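The hatch is up: the red wing head shows at top-picture (304,194), with the bar across the tester's width. I'll move above it for a close wrist look.

>>> play_rows([
  [1,0,0],
  [1,-0.1,0],
  [1,-0.1,0],
  [1,-0.1,0],
  [1,-0.1,0],
  [0.8,-0.1,0],
  [0,0,0],
  [0,0,0],
], twist=[0,0,0,0,0,0,0,0], fingers=0.34)

```text
t: 17.75
eef_pos: [0.5732, 0.0077, 0.2728]
ee_rot: [3.142, 0.0, -1.707]
force: [-0.4, -0.4, -0.4]
width: 0.0298
gripper_force: 0.0
```

```bash
cat >> h.py <<'E'
from scipy.spatial.transform import Rotation as Ro
def wrist(f=None):
    s=arm.get_state(); g=grab('wrist',f)
    T=np.eye(4);T[:3,:3]=Ro.from_euler('xyz',s['ee_rot']).as_matrix();T[:3,3]=s['eef_pos']
    C=T@np.array(g['T_tool_cam']); g['R']=C[:3,:3].T; g['t']=-C[:3,:3].T@C[:3,3]; return g,s
def red(g,box=None):
    h=cv2.cvtColor(g['pixels'],cv2.COLOR_RGB2HSV).astype(int)
    m=(((h[...,0]<5)|(h[...,0]>172))&(h[...,1]>150)&(h[...,2]>90)).astype(np.uint8)
    n,l,st,c=cv2.connectedComponentsWithStats(m)
    return [(st[i],c[i],cv2.minAreaRect(np.argwhere(l==i)[:,::-1].astype(np.float32))) for i in range(1,n) if st[i][4]>10]
E
python3 - <<'E'
from h import *
g,s=wrist('w5.png'); print(s['eef_pos'],s['ee_rot'],s['width'],-g['R'].T@g['t'],g['R'].round(2))
for st,c,r in red(g): print(st,c,r,ray(g,*c,.092))
cv2.imwrite('pics/w5c.png',cv2.cvtColor(g['pixels'],cv2.COLOR_RGB2BGR))
E
```

```text
[0.57317469 0.00770827 0.2727834 ] [ 3.14158707e+00  9.32736700e-05 -1.70733054e+00] 0.029775401102466972 [ 0.56334903 -0.07325215  0.41223657] [[-0.99  0.14  0.  ]
 [ 0.13  0.95  0.3 ]
 [ 0.04  0.3  -0.95]]
[250 163  14  27 177] [256.60451977 174.93220339] ((256.5, 176.0), (26.0, 13.0), 90.0) [0.57415328 0.00457168 0.092     ]
```

View pics/w5c.png

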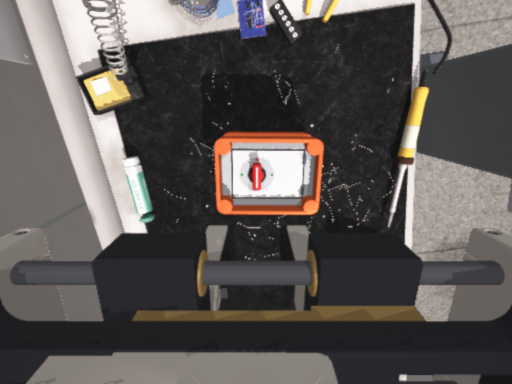

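The wrist view shows the hatch centred in view, with the red bar at (256,175) running vertically, so it is square to the fingers. I'll go lower and measure more finely.

>>> play_rows([
  [0,0,1],
  [0,0,1],
  [0,0,1],
  [0,0,0.2],
  [0,0,0],
  [0,0,0],
], twist=[0,0,0,0,0,0])

```text
t: 18.55
eef_pos: [0.5739, 0.0082, 0.194]
ee_rot: [-3.14, 0.001, -1.706]
force: [-0.6, -1.2, 0.6]
width: 0.03
gripper_force: 0.0
```

```bash
cat >> h.py <<'E'
def fitbar(g,mask,x0,zt=.092,L=.034,W=.011,D=.012):
    from scipy.optimize import minimize
    k=6; m4=cv2.resize(mask,None,fx=k,fy=k,interpolation=0)
    def cost(p):
        cs,sn=np.cos(p[2]),np.sin(p[2])
        P=[[p[0]+cs*a*L/2-sn*b*W/2,p[1]+sn*a*L/2+cs*b*W/2,z] for a in(-1,1) for b in(-1,1) for z in(zt-D,zt)]
        h=cv2.convexHull(np.array([proj(g,q) for q in P],np.float32)*k+k/2)
        M=np.zeros_like(m4); cv2.fillConvexPoly(M,np.round(h).astype(np.int32),1)
        return 1-(M&m4).sum()/(M|m4).sum()
    s=[x0]+[[x0[0]+a,x0[1]+b,x0[2]+c] for a,b,c in((.005,0,0),(0,.005,0),(0,0,.15))]
    r=minimize(cost,x0,method='Nelder-Mead',options=dict(initial_simplex=s,maxfev=200)); return r.x.round(4),round(r.fun,3)
def redmask(g):
    h=cv2.cvtColor(g['pixels'],cv2.COLOR_RGB2HSV).astype(int)
    return (((h[...,0]<5)|(h[...,0]>172))&(h[...,1]>130)&(h[...,2]>60)).astype(np.uint8)
E
python3 - <<'E'
from h import *
g,s=wrist('w6.png'); print(s['eef_pos'],s['ee_rot'],s['width'])
m=redmask(g); n,l,st,c=cv2.connectedComponentsWithStats(m); i=1+st[1:,4].argmax(); print(st[i],c[i])
mm=(l==i).astype(np.uint8)
print(fitbar(g,mm,[.574,.006,1.43]))
print(np.round(proj(g,[.574,.006,.092]),1))
C=g['pixels'][max(0,st[i][1]-60):st[i][1]+90,st[i][0]-70:st[i][0]+90]
C=cv2.resize(cv2.cvtColor(C,cv2.COLOR_RGB2BGR),None,fx=3.6,fy=3.6,interpolation=2); cv2.imwrite('pics/w6c.png',C); print(C.shape)
fit([.561,.01,-.15],cams=('top',))
E
```

```text
[0.57389459 0.00818682 0.19395553] [-3.13993365e+00  5.34807503e-04 -1.70631428e+00] 0.029962194688179407
[249 179  18  34 357] [257.17086835 194.36134454]
(array([0.5751, 0.0088, 1.4176]), np.float64(0.392))
[257.8 195.5]
(540, 576, 3)
top (0.72, array([303., 212.,  36.,  13.]))
fit [ 0.5544  0.013  -0.3028] 0.868
```

View pics/w6c.png

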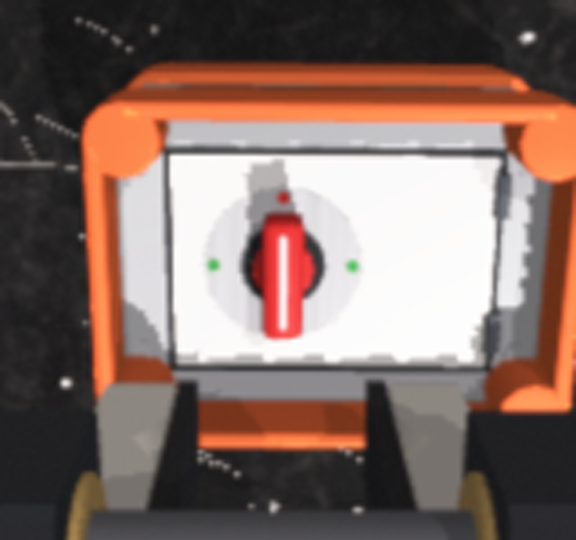

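>>> play_rows([
  [0,0,1],
  [0,0,1],
  [0,0,1],
  [0,0,0.4],
  [0,0,0.24],
  [0,0,0],
  [0,0,0],
], twist=[0,0,0,0,0,0,0])

```text
t: 19.58
eef_pos: [0.5737, 0.008, 0.1027]
ee_rot: [-3.14, 0.0, -1.707]
force: [0.2, -0.6, -0.1]
width: 0.0297
gripper_force: 0.0
```

>>> play_rows([
  [0,0,0],
  [0,0,0],
  [0,0,0],
  [0,0,0],
  [0,0,0],
  [0,0,0],
], twist=[0,0,0,0,0,0], fingers=0, newtons=40)

```text
t: 20.32
eef_pos: [0.5737, 0.0079, 0.1021]
ee_rot: [-3.141, 0.0, -1.707]
force: [3.2, -0.9, 1.2]
width: 0.0104
gripper_force: 40.0
```

>>> play_rows([
  [0,0,0.1],
  [0,0,0.1],
  [0,0,0.08],
  [0,0,0],
  [0,0,0],
], twist=[0,0,0,0,0])

```text
t: 20.95
eef_pos: [0.5737, 0.0079, 0.0955]
ee_rot: [-3.14, 0.0, -1.706]
force: [0.0, 1.2, 8.5]
width: 0.0103
gripper_force: 40.0
```

>>> play_rows([
  [0,0,0],
  [0,0,0],
  [0,0,0],
  [0,0,0],
  [0,0,0],
  [0,0,0],
  [0,0,0],
  [0,0,0],
], twist=[0.7,0.7,0.7,0.7,0.7,0.7,0.7,0.7])

```text
t: 21.95
eef_pos: [0.5736, 0.008, 0.0955]
ee_rot: [-3.141, 0.001, -2.55]
force: [0.8, 1.7, 8.5]
width: 0.0105
gripper_force: 40.0
```

>>> play_rows([
  [0,0,0],
  [0,0,0],
  [0,0,0],
  [0,0,0],
  [0,0,0],
  [0,0,0],
  [0,0,0],
  [0,0,0],
], twist=[0.7,0.7,0.7,0.7,0.7,0.7,0.7,0])

```text
t: 22.95
eef_pos: [0.5736, 0.0081, 0.0955]
ee_rot: [3.141, 0.001, 3.0]
force: [0.1, 0.6, 8.6]
width: 0.0104
gripper_force: 40.0
```

```bash
python3 - <<'E'
from h import *
s=arm.get_state(); print(s['eef_pos'],s['ee_rot'],s['force'],s['moment'],s['width'])
E
```

```text
[0.57361461 0.00811481 0.09548694] [3.14115149e+00 1.03349450e-03 3.00024529e+00] [0.11537736 0.64591559 8.58262229] [ 0.43716608 -0.06067863 -0.048175  ] 0.010402452703263182
```

>>> play_rows([
  [0,0,0],
  [0,0,0],
  [0,0,0],
], twist=[0.3,0.2,0])

```text
t: 23.32
eef_pos: [0.5736, 0.0081, 0.0955]
ee_rot: [3.141, 0.001, 2.926]
force: [-0.0, 0.9, 8.5]
width: 0.0104
gripper_force: 40.0
```

```bash
python3 - <<'E'
from h import *
s=arm.get_state(); print(s['eef_pos'],s['ee_rot'],s['force'],s['moment'],s['width'])
E
```

```text
[0.57360663 0.00811964 0.09549769] [3.14110250e+00 9.95425023e-04 2.92641913e+00] [-0.02430051  0.92931832  8.49478768] [ 0.43062424 -0.01594059  0.0059645 ] 0.010392157885181937
```

>>> play_rows([
  [0,0,0],
  [0,0,0],
  [0,0,0],
  [0,0,0],
], twist=[0,0,0,0], fingers=0.3)

```text
t: 23.82
eef_pos: [0.5729, 0.0078, 0.0945]
ee_rot: [-3.141, -0.001, 2.926]
force: [0.5, -0.0, 0.1]
width: 0.026
gripper_force: 0.0
```

>>> play_rows([
  [0,0,-0.5],
  [0,0,-0.8],
  [0,0,-1],
  [0,0,-1],
  [0,0,-1],
  [0,0,-1],
  [0,0,0],
  [0,0,0],
], twist=[0,0,0,0,0,0,0,0])

```text
t: 24.82
eef_pos: [0.5729, 0.0078, 0.2275]
ee_rot: [3.141, 0.0, 2.926]
force: [-0.1, 0.4, 1.0]
width: 0.0261
gripper_force: 0.0
```

```bash
python3 - <<'E'
from h import *
g,s=wrist('w7.png'); print(s['eef_pos'],s['ee_rot'],s['width'],s['force'])
m=redmask(g); n,l,st,c=cv2.connectedComponentsWithStats(m); i=1+st[1:,4].argmax(); print(st[i],c[i])
y,x=max(0,st[i][1]-60),max(0,st[i][0]-70)
C=cv2.resize(cv2.cvtColor(g['pixels'][y:y+150,x:x+180],cv2.COLOR_RGB2BGR),None,fx=3.6,fy=3.6,interpolation=2); cv2.imwrite('pics/w7c.png',C); print(x,y)
E
```

```text
[0.57290803 0.00782659 0.22751019] [3.14125715e+00 7.60346682e-05 2.92622094e+00] 0.0261455381429471 [-0.07055191  0.39683304  0.96016103]
[250 171  16  31 290] [257.29310345 185.35862069]
180 111
```

View pics/w7c.png

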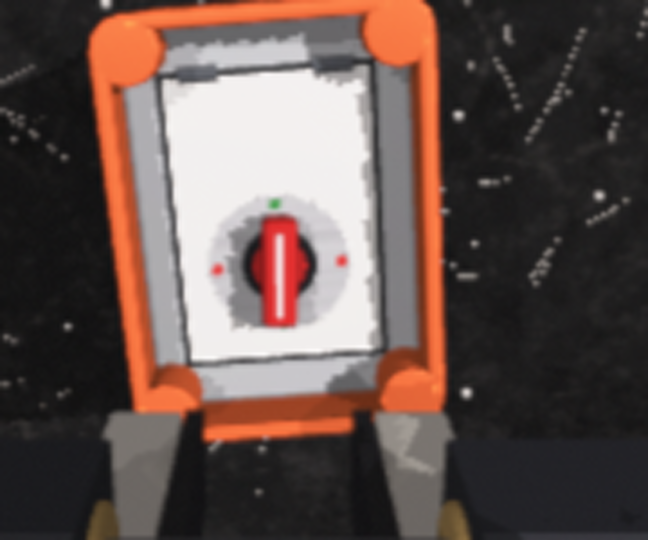

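The bar now lies along the tester's x, with the green dot above it at crop (275,203). Against the dial marks it has turned about 1.63 rad, which is past the catch. The gripper is clear, so I'm handing in.

```bash
python3 -c "
from station import arm
print(arm.job_done())"
```

```text
the job is handed in; nothing more can be done
None
```

I tipped the tester over in two quarter turns so the hatch faces up, pressed and turned the fastener about 1.63 rad clockwise, released it and handed the job in; the handover returned no verdict, and I inferred the catch from the turn angle rather than measuring its depth.

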